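# Put the lids on the nut tubs at closing time

### The arm

A 6-joint arm with a two-finger parallel gripper is mounted at the origin on the work surface. World frame = base frame: x ahead of the robot, y to its left, z up, the work surface at z = 0. Lengths are in mm, angles in rad, forces in N, time in s.
With the tool pointing down it reaches from about 350 to 775 mm from the base axis. Payload 7.3 kg.
Tool frame: the origin (TCP) lies at the very end of the fingers, on their centre line; the grasp point (between the pads) lies 19 mm behind it (bot.grasp_offset is the distance from the TCP to the grasp point, in mm); z points along the fingers, y is the direction in which the jaws open and shut (so a half turn about z gives the same grasp; the last joint's range is limited). The gripper opens to 92 mm and grips with 3 to 60 N. Pads are 19 mm wide; open, the fingers measure 130 mm over their backs; the gripper's body (75 mm by 190 mm) begins 47 mm behind the grasp point.
Start: joints at [1.045, 0.342, 1.524, -0, 1.275, -0.146], TCP at [194.623, 487.613, 226.741] pointing down, gripper open.
Joint ranges: [-2.53, 2.53], [-0.77, 2.02], [0.04, 2.7], [-1, 4.14], [0.28, 2.66], [-3.11, 3.11]. Speed limits (rad/s): [2.57, 2.57, 3.14, 3.14, 3.14, 3.14].

### API

Orientations are given as [roll, pitch, yaw] about the fixed x, y, z axes, in that order (R = Rz(yaw) Ry(pitch) Rx(roll)).
In Python, from plant import bot gives the robot as it stands.
- The arm moves only by the tool servo_tool, never from a script. Its arguments are lists of equal length, an entry for each row: "angular": the turn, a rotation vector about the world's x, y, z in degrees, a list of three; "slide": the shift along the world's x, y, z in mm, a list of three; "grip": the opening, from -1 (shut) to 1 (fully open), so that 0 is half open. In form: {"angular": [[ax, ay, az], ...], "slide": [[dx, dy, dz], ...], "grip": [grip, ...]}. A call has 1 to 10 rows; each row is the pose to reach, as a shift and turn from the pose commanded when the call began; what a row does not reach only later rows make up. A row lasts 1/12 s, in which the tool goes at most 41.7 mm and 7.16 degrees, less where a joint would pass 70% of its speed; a pose out of reach is approached as far as the arm can. A call with a gripper value outside its range is refused whole. The fingers move at their own pace and stop on an object; the grip force is fixed at half the most. Time passes only in rows, so rows that repeat a pose let the fingers close. It gives the time, the measured TCP pose, the force and the opening at its end, in the units of the state.
- bot.get_obs(): the state, without advancing time (a new reading comes with each control period).
- bot.capture(name): name is "scene" or "top"; returns a dict with "img" (400x640x3 uint8, blue, green, red), "range_z" (400x640 float32, mm along the optical axis (not along the pixel's ray), 0 where there is no reading), "fov_y" (degrees; the focal length in pixels is half the picture's height over the tangent of half this angle, whatever the lens; pixels are square), "cx", "cy" (the principal point, pixels), "R" (3x3) and "t" (3): a world point X has camera coordinates R X + t. Camera axes: x right, y down, z forward; pixel columns grow to the right and rows downward; lengths in mm; the calibration is good to about 2 mm. A picture is of the moment at which its call begins.
- bot.close_job(): hands the job in, once; it reports no verdict.
The state is a dict: "time": time; "joint_positions": joint angles; "dq": joint speeds; "tau": joint torques, N m; "tool_pos": TCP position; "tcp_rot": TCP orientation; "contact_force": force on the tool from outside, world axes, zero at the start; "moment": the same for the moment, N m; "grip_width": finger opening in mm.
Only numpy, scipy, OpenCV 4.12 (cv2) and the standard library are available. Lean on these libraries where they do the work, as an engineer would, in place of code of your own. Each camera call takes 0.05 s, during which the arm holds its last target.

### The job

The shop is closing: cover the four steel tubs of nuts and dried fruit, each with the lid of its own shape and size, so that every lid lies flat on the rim with its collar down inside the tub. Set the lids down rather than dropping them, leave the tubs standing where they are, and do not disturb the honey jar that stands among them.

Things in the scene. Friction and masses are not known exactly. Their poses are not given: they have to be found in the camera images.
- lid_big_round_mid (a point): large round steel lid (mm): plate 126 across, collar 92. Round knob 26 across, black part 10 to 34 above the plate. Height 50 in all: collar 12 deep underneath, plate 4 thick that lies on the rim, handle 34 above the plate. This point: on the upright centre line, half-way up (25 above the collar's underside, 9 above the plate's top); z up. Starts flat on the counter. 0.07-0.23 kg.
- lid_small_round_mid (a point): small round steel lid (mm): plate 94 across, collar 60. Round knob 26 across, black part 10 to 34 above the plate. Height 50 in all: collar 12 deep underneath, plate 4 thick that lies on the rim, handle 34 above the plate. This point: on the upright centre line, half-way up (25 above the collar's underside, 9 above the plate's top); z up. Starts flat on the counter. 0.07-0.23 kg.
- lid_square_mid (a point): square steel lid (mm): plate 102 x 102, collar 68 x 68. Black bar handle over the middle: 76 along x, 12 along y, 20 to 34 above the plate, on two posts. Height 50 in all: collar 12 deep underneath, plate 4 thick that lies on the rim, handle 34 above the plate. This point: on the upright centre line, half-way up (25 above the collar's underside, 9 above the plate's top); z up. Starts flat on the counter. 0.07-0.23 kg.
- lid_oblong_mid (a point): oblong steel lid (mm): plate 132 along x, 88 along y, collar 98 x 54. Black bar handle over the middle: 76 along x, 12 along y, 20 to 34 above the plate, on two posts. Height 50 in all: collar 12 deep underneath, plate 4 thick that lies on the rim, handle 34 above the plate. This point: on the upright centre line, half-way up (25 above the collar's underside, 9 above the plate's top); z up. Starts flat on the counter. 0.07-0.23 kg.
- tub_big_round: the large round open steel tub, 114 mm across outside, 108 mm inside, holding walnuts. Loose, about 0.8 kg. Origin: centre of its underside; z up; the rim is 70 mm above it, walls 3 mm, contents up to about 55 mm.
- tub_small_round: the small round open steel tub, 82 mm across outside, 76 mm inside, holding hazelnuts. Loose, about 0.8 kg. Origin: centre of its underside; z up; the rim is 70 mm above it, walls 3 mm, contents up to about 55 mm.
- tub_square: the square open steel tub, 90 x 90 mm outside, 84 x 84 mm inside, sides along x and y, holding dried apricots. Loose, about 0.8 kg. Origin: centre of its underside; z up; the rim is 70 mm above it, walls 3 mm, contents up to about 55 mm.
- tub_oblong: the oblong open steel tub, 120 mm along x and 76 mm along y outside, 114 x 70 mm inside, holding dates. Loose, about 0.8 kg. Origin: centre of its underside; z up; the rim is 70 mm above it, walls 3 mm, contents up to about 55 mm.
- honey_jar: an amber honey jar with a metal cap, 68 mm across, 110 mm high, standing loose among the tubs and lids. Origin: centre of its underside.
Mind the look-alikes: they are no part of the job. What is shaped like the part that bears lid_small_round_mid but blue is not meant. Leave any purple look-alike of the part that bears lid_square_mid alone.

How it is judged (in metres and radians):
At the end, for the whole second after the job is handed in: Each lid lies on the tub of its own shape and size: its plate flat on the rim (point 83 mm above the tub's origin, within about 3 mm; tilt under 0.05 rad), collar inside (centres within 14 mm seen from above); every tub upright within 30 mm of its starting place; lids and tubs at rest (horizontal distance between lid_big_round_mid and tub_big_round below 0.014 m and z of lid_big_round_mid in the frame of tub_big_round between 0.08 and 0.0865 m and angle between each of lid_big_round_mid, tub_big_round, lid_small_round_mid, tub_small_round, lid_square_mid, tub_square, lid_oblong_mid, tub_oblong's own z axis and vertical below 0.05 rad and distance of each of tub_big_round, tub_small_round, tub_square, tub_oblong from where it was at the start of the episode below 0.03 m and linear speed of each of lid_big_round, tub_big_round, lid_small_round, tub_small_round, lid_square, tub_square, lid_oblong, tub_oblong below 0.01 m/s and horizontal distance between lid_small_round_mid and tub_small_round below 0.014 m and z of lid_small_round_mid in the frame of tub_small_round between 0.08 and 0.0865 m and horizontal distance between lid_square_mid and tub_square below 0.014 m and z of lid_square_mid in the frame of tub_square between 0.08 and 0.0865 m and horizontal distance between lid_oblong_mid and tub_oblong below 0.014 m and z of lid_oblong_mid in the frame of tub_oblong between 0.08 and 0.0865 m); the robot touches nothing.
It fails at once if a lid falls freely or is flung (faster than 0.8 m/s while no finger touches it) ((linear speed of lid_big_round above 0.8 m/s and contact force between the fingers and lid_big_round below 0.05 N) or (linear speed of lid_small_round above 0.8 m/s and contact force between the fingers and lid_small_round below 0.05 N) or (linear speed of lid_square above 0.8 m/s and contact force between the fingers and lid_square below 0.05 N) or (linear speed of lid_oblong above 0.8 m/s and contact force between the fingers and lid_oblong below 0.05 N)).
It fails at once if a tub is tipped (more than 0.3 rad) (angle between any of tub_big_round, tub_small_round, tub_square, tub_oblong's own z axis and vertical above 0.3 rad).
It fails at once if the honey jar is shifted by more than 30 mm or tipped by more than 0.3 rad (distance of honey_jar from where it was at the start of the episode above 0.03 m or angle between honey_jar's own z axis and vertical above 0.3 rad).
It also fails if it takes over 128 s, if anything falls off the work surface, if the arm or the gripper's body presses on something with over 40 N, if the wrist force passes 120 N, or if a joint passes its speed limit or range.

## Working session

There is one attempt and no reset: what is moved stays moved. The work goes in short steps, Python scripts to look and compute and a tool call to move; the robot and the scene stay as the last step left them, time stands still between calls to the robot, and variables do not carry over. Pictures are saved under pics/ and viewed, and the job is handed in when it is done.

Besides the shell and the picture viewer there is one more tool, called after ">>>" as name(argument=value, ...) on one line, values as JSON. servo_tool: Moves the arm, as the interface text tells. Its arguments: {"type":"object","properties":{"angular":{"type":"array","items":{"type":"array","items":{"type":"number"}}},"slide":{"type":"array","items":{"type":"array","items":{"type":"number"}}},"grip":{"type":"array","items":{"type":"number"}}},"required":["angular","slide","grip"]}

```bash
ls; mkdir -p pics; cat > h.py <<'E'
import numpy as np, cv2
from plant import bot
def cap(n):
    c=bot.capture(n); return c
def f(c): return 200/np.tan(np.radians(c['fov_y'])/2)
def p2w(c,u,v,z=None):
    # if z given: intersect with plane z, else use depth
    R=np.array(c['R']);t=np.array(c['t']);F=f(c)
    d=np.array([(u-c['cx'])/F,(v-c['cy'])/F,1.0])
    if z is None:
        Z=c['range_z'][int(round(v)),int(round(u))]; return R.T@(d*Z-t)
    o=-R.T@t; w=R.T@d; return o+w*(z-o[2])/w[2]
def w2p(c,X):
    p=np.array(c['R'])@np.array(X)+c['t']; F=f(c); return p[0]/p[2]*F+c['cx'],p[1]/p[2]*F+c['cy']
E
python3 - <<'E'
from h import *
o=bot.get_obs(); print(o)
for n in('scene','top'):
    c=cap(n); cv2.imwrite(f'pics/{n}0.png',c['img']); print(n,c['fov_y'],c['cx'],c['cy'],c['R'],c['t'])
E
```

```text
pics
{'time': 0.0, 'joint_positions': array([ 1.04501249e+00,  3.42741972e-01,  1.52498358e+00, -3.33236190e-05,
        1.27539944e+00, -1.46020119e-01]), 'dq': array([ 0.00071491,  0.00012565, -0.00210032,  0.00084917, -0.00023865,
       -0.00070312]), 'tau': array([ 1.00502239e-03, -4.31234658e+01, -2.44226503e+01,  7.18686660e-02,
        5.58083807e-02, -1.23327836e-04]), 'tool_pos': array([194.41704836, 487.25140603, 226.04664222]), 'tcp_rot': array([-3.14007199e+00, -1.91430681e-04,  2.76183852e+00]), 'contact_force': array([ 0.8844978 , -0.33640844,  0.29397706]), 'moment': array([ 0.08636786, -0.02914053,  0.00484423]), 'grip_width': 91.91805298458756}
scene 51.124552464490634 320.6496074461811 193.28978280746097 [[-0.1608961   0.98686961  0.01417084]
 [ 0.82130047  0.14183699 -0.55258285]
 [-0.54733717 -0.07726991 -0.8333375 ]] [  80.75387375 -372.66192857 1619.33985289]
top 51.53293908865302 320.9659154722873 192.02298363358375 [[ 0.02065393 -0.99967649 -0.01484366]
 [-0.99839172 -0.01983882 -0.05310745]
 [ 0.05279579  0.01591666 -0.99847847]] [  -9.34039719  501.94984798 1067.9336423 ]
```

View pics/scene0.png

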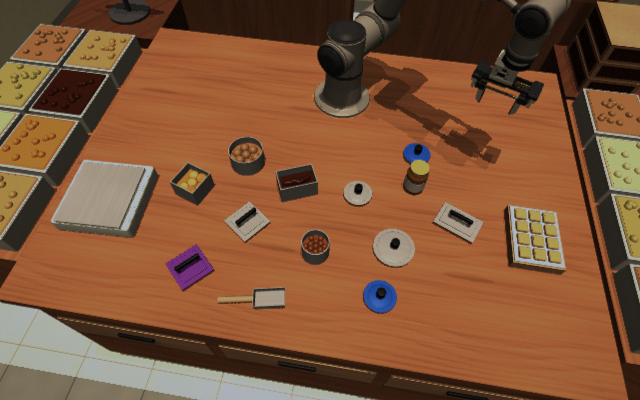

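View pics/top0.png

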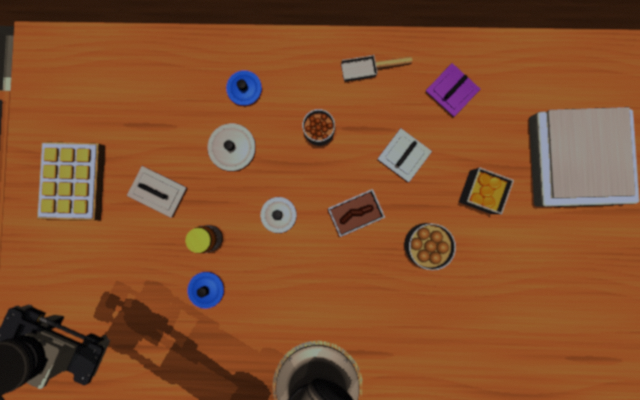

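Top view: steel lids are the big round at (231,147), small round at (278,214), oblong at (157,191) and square at (405,155). Look-alikes are the blue lids at (243,88) and (205,290) and the purple square at (453,90); I choose the steel ones. Tubs are the big round (430,246), small round (319,126), square (487,191) and oblong (356,212). The honey jar is at (200,240).

```bash
cat > m.py <<'E'
from h import *
def cloud(c):
    v,u=np.mgrid[0:400,0:640]; Z=c['range_z'].astype(float); F=f(c)
    P=np.stack([(u-c['cx'])/F*Z,(v-c['cy'])/F*Z,Z],-1)-np.array(c['t'])
    return P@np.array(c['R'])
def meas(c,name,approx,zlo,zhi,r=85):
    W=cloud(c); d=np.hypot(W[...,0]-approx[0],W[...,1]-approx[1])
    m=(c['range_z']>0)&(d<r)&(W[...,2]>zlo)&(W[...,2]<zhi)
    m=m.astype(np.uint8); n,l,st,ce=cv2.connectedComponentsWithStats(m)
    k=1+np.argmax(st[1:,4]); q=W[(l==k)]
    pts=q[:,:2].astype(np.float32)
    (cx,cy),r0=cv2.minEnclosingCircle(pts); rect=cv2.minAreaRect(pts)
    print(name,'n',len(q),'z %.1f'%np.median(q[:,2]),'circ %.1f %.1f r%.1f'%(cx,cy,r0),'rect',np.round(rect[0],1),np.round(rect[1],1),'ang %.1f'%rect[2])
    return q
E
python3 - <<'E'
from m import *
c=cap('top')
for n,u,v,h in [('Lbig',231,147,0),('Lsm',278,214,0),('Lobl',157,191,0),('Lsq',405,155,0),('Tbig',430,246,1),('Tsm',319,126,1),('Tsq',487,191,1),('Tobl',356,212,1),('jar',198,240,2)]:
    a=p2w(c,u,v,[16,70,110][h]); lo,hi=[(8,60),(62,80),(90,125)][h]
    q=meas(c,n,a,lo,hi)
    if h==0: meas(c,n+' knob',a,28 if 0 else 36,60,60)
big=np.vstack([np.hstack([cv2.resize(c['img'][v-40:v+40,u-40:u+40],(200,200),interpolation=2) for u,v in r]) for r in [[(231,147),(278,214),(157,191),(405,155)],[(430,246),(319,126),(487,191),(356,212)]]])
cv2.imwrite('pics/crops.png',big)
s=cap('scene'); print('scene')
for n,u,v,h in [('Lbig',231,147,0),('Lsm',278,214,0),('Lobl',157,191,0),('Lsq',405,155,0),('Tbig',430,246,1),('Tsm',319,126,1),('Tsq',487,191,1),('Tobl',356,212,1),('jar',198,240,2)]:
    a=p2w(c,u,v,[16,70,110][h]); lo,hi=[(8,60),(62,80),(90,125)][h]
    q=meas(s,n,a,lo,hi)
E
```

```text
Lbig n 1767 z 17.8 circ 614.8 240.8 r63.2 rect [616.1 240.9] [122.8 125.2] ang 1.3
Lbig knob n 89 z 49.2 circ 615.2 240.7 r12.7 rect [614.3 240.6] [23.4 22.6] ang 88.9
Lsm n 1003 z 17.4 circ 439.7 112.6 r46.8 rect [439.3 113.4] [90.7 92. ] ang 46.6
Lsm knob n 83 z 49.0 circ 440.0 112.5 r12.7 rect [438.7 112.5] [22.7 25. ] ang 1.1
Lobl n 1667 z 17.7 circ 494.9 434.1 r77.9 rect [494.5 434.4] [132.9  87.8] ang 65.4
Lobl knob n 145 z 49.2 circ 493.3 433.4 r37.5 rect [494.3 432.9] [75.1 11.4] ang 65.2
Lsq n 1515 z 17.5 circ 602.0 -213.2 r70.4 rect [ 602.8 -213.4] [101.9 102.5] ang 53.6
Lsq knob n 144 z 48.8 circ 602.7 -213.6 r38.0 rect [ 602.8 -213.5] [11.7 75.8] ang 54.3
Tbig n 241 z 68.3 circ 370.0 -273.2 r57.1 rect [ 369.7 -272.9] [112.6 112.1] ang 0.4
Tsm n 146 z 69.1 circ 665.6 11.4 r41.1 rect [664.6  10.9] [79.7 80.1] ang 0.7
Tsq n 289 z 68.3 circ 510.1 -414.4 r62.7 rect [ 510.3 -414.7] [91.8 91. ] ang 70.4
Tobl n 210 z 69.2 circ 449.8 -86.7 r69.2 rect [449.4 -86.4] [ 76. 120.] ang 24.6
jar n 519 z 109.6 circ 376.2 291.1 r30.0 rect [376.8 290.6] [58.3 57.3] ang 88.0
scene
Lbig n 1247 z 17.3 circ 617.0 239.0 r63.3 rect [617.7 238.9] [123.2 124.5] ang 72.9
Lsm n 549 z 17.0 circ 440.9 110.7 r47.6 rect [440.6 109.6] [93.1 92. ] ang 9.2
Lobl n 1048 z 17.3 circ 496.8 432.0 r78.6 rect [495.3 432.3] [131.8  94.7] ang 65.4
Lsq n 954 z 17.5 circ 604.0 -214.4 r71.0 rect [ 603.3 -216.1] [105.4 102.7] ang 54.5
Tbig n 159 z 67.5 circ 371.3 -275.3 r59.1 rect [ 372.  -274.9] [113.8 114.1] ang 8.0
Tsm n 138 z 68.3 circ 666.9 10.1 r42.1 rect [668.    8.9] [80.1 80.9] ang 66.9
Tsq n 205 z 67.5 circ 510.9 -416.3 r62.4 rect [ 511.2 -416.9] [94.3 93.2] ang 71.2
Tobl n 210 z 67.6 circ 451.7 -88.8 r70.8 rect [450.7 -88.4] [ 83.5 120.1] ang 25.0
jar n 284 z 108.6 circ 379.3 288.0 r31.7 rect [379.3 288.5] [58.8 59.4] ang 67.1
```

View pics/crops.png

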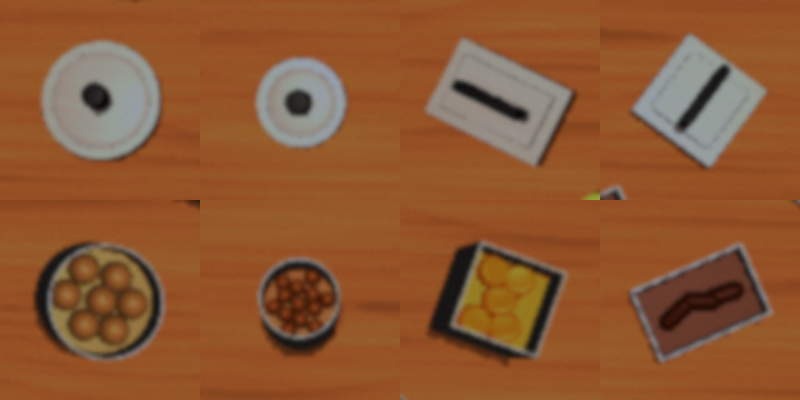

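Chosen steel lids match the description in the crop: white or steel plates with black handles. Both cameras agree within about 2 mm, so I use averages. Oblong lid first.

>>> servo_tool(angular=[[0, 0, -7], [0, 0, -14], [0, 0, -21], [0, 0, -28], [0, 0, -35], [0, 0, -42], [0, 0, -49], [0, 0, -56], [0, 0, -63], [0, 0, -70]], slide=[[20, -3, -6], [50, -9, -15], [85, -15, -25], [120, -21, -35], [155, -28, -45], [190, -35, -55], [225, -41, -65], [260, -47, -75], [285, -52, -82], [300.7, -54.4, -87]], grip=[1, 1, 1, 1, 1, 1, 1, 1, 1, 1])

```text
time: 1.03
tool_pos: [497.9, 431.6, 138.0]
tcp_rot: [-3.141, 0.001, 1.532]
contact_force: [-0.2, -0.3, -0.3]
grip_width: 91.7
```

>>> servo_tool(angular=[[0, 0, -7], [0, 0, -14], [0, 0, -20], [0, 0, -23], [0, 0, -23], [0, 0, -23], [0, 0, -23], [0, 0, -23], [0, 0, -23], [0, 0, -23]], slide=[[0, 0, -15], [0, 0, -35], [0, 0, -55], [0, 0, -70], [0, 0, -80], [0, 0, -88], [0, 0, -90], [0, 0, -90], [0, 0, -90], [0, 0, -90]], grip=[1, 1, 1, 1, 1, 1, 1, 1, 1, 1])

```text
time: 1.87
tool_pos: [495.9, 433.7, 50.9]
tcp_rot: [3.14, -0.002, 1.139]
contact_force: [-0.8, -0.4, -0.2]
grip_width: 91.6
```

```bash
python3 - <<'E'
from m import *
o=bot.get_obs(); print(o['time'],o['tool_pos'],np.degrees(o['tcp_rot']),o['joint_positions'])
c=cap('top');s=cap('scene')
u,v=157,191; a=c['img'][v-70:v+70,u-70:u+70]
us,vs=map(int,w2p(s,[495,433,40]));print(us,vs)
b=s['img'][vs-70:vs+70,us-70:us+70]
cv2.imwrite('pics/a1.png',np.hstack([cv2.resize(x,(400,400)) for x in(a,b)]))
E
```

```text
1.8667 [495.85409515 433.6582926   50.88908719] [ 1.79935464e+02 -9.73148061e-02  6.52724017e+01] [ 6.02392145e-01  7.48152855e-01  1.32957974e+00 -1.13735090e-04
  1.06182447e+00  1.03402643e+00]
460 217
```

View pics/a1.png

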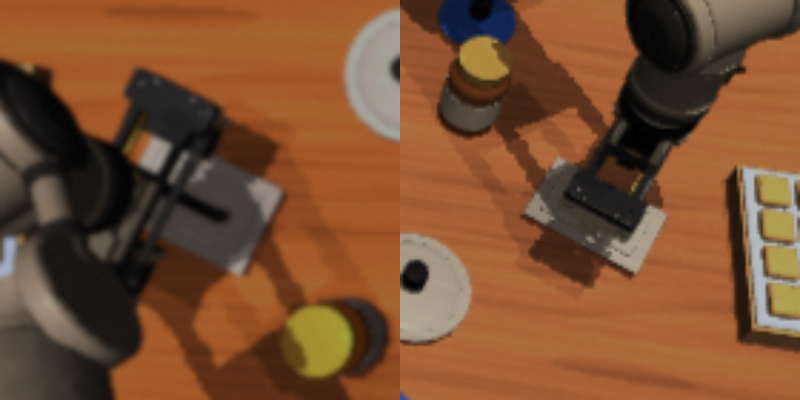

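The gripper straddles the oblong lid's bar (crop pixel about (205,205)), with the jaws across it. Now down and grip.

>>> servo_tool(angular=[[0, 0, 0], [0, 0, 0], [0, 0, 0], [0, 0, 0], [0, 0, 0], [0, 0, 0], [0, 0, 0], [0, 0, 0], [0, 0, 0], [0, 0, 0]], slide=[[0, 0, -12], [0, 0, -22], [0, 0, -27], [0, 0, -27], [0, 0, -27], [0, 0, -27], [0, 0, -27], [0, 0, -27], [0, 0, -27], [0, 0, -27]], grip=[1, 1, 1, 1, -1, -1, -1, -1, -1, -1])

```text
time: 2.8
tool_pos: [495.4, 433.3, 23.0]
tcp_rot: [3.141, -0.0, 1.139]
contact_force: [0.7, 0.7, -0.1]
grip_width: 56.6
```

>>> servo_tool(angular=[[0, 0, 0], [0, 0, 0], [0, 0, 0], [0, 0, 0], [0, 0, 0]], slide=[[0, 0, 0], [0, 0, 0], [0, 0, 3], [0, 0, 10], [0, 0, 15]], grip=[-1, -1, -1, -1, -1])

```text
time: 3.22
tool_pos: [495.5, 433.3, 38.6]
tcp_rot: [3.141, -0.0, 1.139]
contact_force: [-0.3, 0.4, -0.0]
grip_width: 23.3
```

The fingers close at about 80 mm/s, so the lift started too early. Back down, and let them shut.

>>> servo_tool(angular=[[0, 0, 0], [0, 0, 0], [0, 0, 0], [0, 0, 0], [0, 0, 0], [0, 0, 0], [0, 0, 0], [0, 0, 0], [0, 0, 0], [0, 0, 0]], slide=[[0, 0, -7], [0, 0, -15], [0, 0, -15], [0, 0, -15], [0, 0, -15], [0, 0, -15], [0, 0, -12], [0, 0, -5], [0, 0, 5], [0, 0, 15]], grip=[0, 0, -0.5, -1, -1, -1, -1, -1, -1, -1])

```text
time: 4.05
tool_pos: [495.4, 433.2, 53.8]
tcp_rot: [3.141, -0.0, 1.139]
contact_force: [0.3, -0.0, -1.4]
grip_width: 11.9
```

>>> servo_tool(angular=[[0, 0, 0], [0, 0, 0], [0, 0, 0], [0, 0, 1], [0, 0, 3], [0, 0, 5], [0, 0, 8], [0, 0, 11], [0, 0, 14], [0, 0, 17]], slide=[[0, 0, 15], [0, 0, 35], [0, -3, 60], [-1, -12, 82], [-2, -26, 100], [-4, -45, 112], [-6, -68, 117], [-8, -93, 117], [-10, -118, 117], [-12, -143, 117]], grip=[-1, -1, -1, -1, -1, -1, -1, -1, -1, -1])

```text
time: 4.88
tool_pos: [483.3, 289.3, 171.4]
tcp_rot: [3.14, -0.001, 1.438]
contact_force: [0.6, -0.0, -2.2]
grip_width: 11.9
```

>>> servo_tool(angular=[[0, 0, 3], [0, 0, 6], [0, 0, 9], [0, 0, 12], [0, 0, 15], [0, 0, 18], [0, 0, 21], [0, 0, 24], [0, 0, 27], [0, 0, 30]], slide=[[-2, -26, 0], [-4, -52, 0], [-6, -78, 0], [-9, -104, 0], [-11, -130, 0], [-13, -156, 0], [-15, -182, 0], [-17, -208, 0], [-20, -234, 0], [-22, -260, 0]], grip=[-1, -1, -1, -1, -1, -1, -1, -1, -1, -1])

```text
time: 5.72
tool_pos: [461.3, 29.0, 171.1]
tcp_rot: [3.14, 0.001, 1.962]
contact_force: [0.7, 0.4, -1.3]
grip_width: 11.3
```

>>> servo_tool(angular=[[0, 0, 1], [0, 0, 2], [0, 0, 2.5], [0, 0, 2.5], [0, 0, 2.5], [0, 0, 2.5], [0, 0, 2.5], [0, 0, 2.5], [0, 0, 2.5], [0, 0, 2.5]], slide=[[-2, -24, 0], [-4, -48, 0], [-6, -70, -3], [-8, -88, -10], [-9, -102, -20], [-10, -112, -32], [-10.6, -117, -45], [-10.6, -117.7, -55], [-10.6, -117.7, -58], [-10.6, -117.7, -58]], grip=[-1, -1, -1, -1, -1, -1, -1, -1, -1, -1])

```text
time: 6.55
tool_pos: [450.6, -87.5, 112.0]
tcp_rot: [3.142, -0.0, 2.002]
contact_force: [0.6, -0.1, -0.6]
grip_width: 11.6
```

```bash
python3 - <<'E'
from m import *
o=bot.get_obs(); print(o['time'],o['tool_pos'],np.degrees(o['tcp_rot']),o['joint_positions'],o['grip_width'])
c=cap('top');s=cap('scene')
u,v=356,212; a=c['img'][v-70:v+70,u-70:u+70]
us,vs=map(int,w2p(s,[450,-87,70]));print(us,vs)
b=s['img'][vs-70:vs+70,us-70:us+70]
cv2.imwrite('pics/a2.png',np.hstack([cv2.resize(x,(400,400)) for x in(a,b)]))
for k in (c,s):
  meas(k,'lid',[451,-87],96,112,90); meas(k,'tub',[451,-87],62,76,90)
E
```

```text
6.55 [450.60182499 -87.48270899 112.03610985] [ 1.79999753e+02 -6.44623982e-03  1.14726166e+02] [-3.59039985e-01  3.60080912e-01  1.85988663e+00  1.03189726e-04
  9.21702049e-01 -7.90655378e-01] 11.55861342437959
296 176
lid n 116 z 104.9 circ 398.5 -56.2 r18.0 rect [401.3 -53.9] [25.9 32.3] ang 25.1Traceback (most recent call last):
  File "<stdin>", line 9, in <module>
  File "m.py", line 10, in meas
    k=1+np.argmax(st[1:,4]); q=W[(l==k)]
        ~~~~~~~~~^^^^^^^^^^
    return _wrapfunc(a, 'argmax', axis=axis, out=out, **kwds)
    return bound(*args, **kwds)
ValueError: attempt to get argmax of an empty sequence
```

View pics/a2.png

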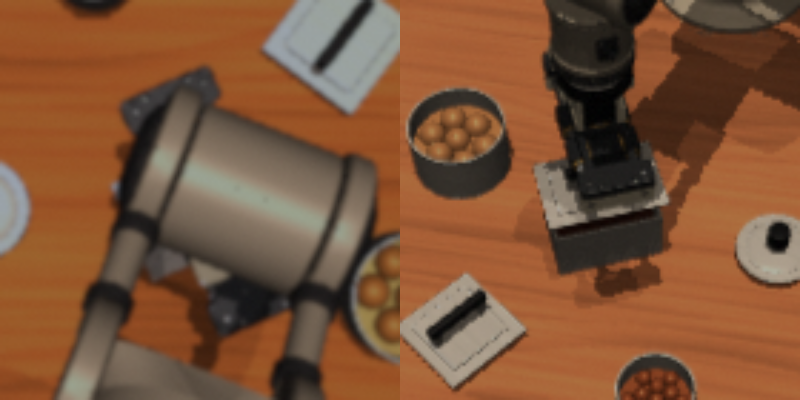

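The oblong lid hangs level and aligned over its tub (right crop, about (605,190)). Lowering onto the rim.

>>> servo_tool(angular=[[0, 0, 0], [0, 0, 0], [0, 0, 0], [0, 0, 0], [0, 0, 0], [0, 0, 0], [0, 0, 0], [0, 0, 0]], slide=[[0, 0, -8], [0, 0, -15], [0, 0, -20], [0, 0, -24], [0, 0, -27], [0, 0, -29], [0, 0, -30], [0, 0, -30]], grip=[-1, -1, -1, -1, -1, -1, -1, -1])

```text
time: 7.32
tool_pos: [450.7, -87.5, 81.5]
tcp_rot: [-3.141, -0.0, 2.003]
contact_force: [-1.0, -0.4, -1.2]
grip_width: 11.9
```

>>> servo_tool(angular=[[0, 0, 0], [0, 0, 0], [0, 0, 0], [0, 0, 0]], slide=[[0, 0, -0.7], [0, 0, -1.2], [0, 0, -1.2], [0, 0, -1.2]], grip=[-1, -1, -1, -1])

```text
time: 7.65
tool_pos: [450.9, -87.6, 81.0]
tcp_rot: [3.141, 0.001, 2.003]
contact_force: [-1.6, 0.5, 4.8]
grip_width: 11.6
```

>>> servo_tool(angular=[[0, 0, 0], [0, 0, 0], [0, 0, 0], [0, 0, 0], [0, 0, 0], [0, 0, 0], [0, 0, 0], [0, 0, 0], [0, 0, 0], [0, 0, 0]], slide=[[0, 0, 0], [0, 0, 0], [0, 0, 0], [0, 0, 0], [0, 0, 0], [0, 0, 0], [0, 0, 10], [0, 0, 25], [0, 0, 45], [0, 0, 69.5]], grip=[-0.9, -0.7, 0, 1, 1, 1, 1, 1, 1, 1])

```text
time: 8.48
tool_pos: [449.9, -87.2, 149.9]
tcp_rot: [-3.14, -0.002, 2.003]
contact_force: [0.8, -0.1, 0.4]
grip_width: 62.4
```

>>> servo_tool(angular=[[0, 0, 0], [0, 0, 0], [0, 0, 0], [0, 0, 0], [0, 0, 0], [0, 0, 0], [0, 0, 0], [0, 0, 0], [0, 0, 0], [0, 0, 0]], slide=[[-1, 15, 0], [-2, 45, 0], [-4, 78, 0], [-6, 112, 0], [-8, 145, 0], [-9, 173, 0], [-10.4, 190, -20], [-10.4, 199.2, -45], [-10.4, 199.2, -70], [-10.4, 199.2, -90]], grip=[1, 1, 1, 1, 1, 1, 1, 1, 1, 1])

```text
time: 9.32
tool_pos: [439.7, 112.5, 58.6]
tcp_rot: [-3.141, -0.0, 2.004]
contact_force: [0.3, 0.1, -0.9]
grip_width: 91.8
```

```bash
python3 - <<'E'
from m import *
o=bot.get_obs(); print(o['time'],o['tool_pos'],np.degrees(o['tcp_rot']),o['joint_positions'],o['grip_width'])
c=cap('top');s=cap('scene')
cv2.imwrite('pics/a3.png',np.vstack([np.hstack([cv2.resize(k['img'][v-70:v+70,u-70:u+70],(290,290)) for k in (c,s) for u,v in [map(int,w2p(k,X))]]) for X in ([450,-87,90],[440,112,30])]))
for k in (c,s):
  meas(k,'lid',[451,-87],70,122,90)
meas(s,'Lsm',[440,112],8,22,60)
E
```

```text
9.3167 [439.68562884 112.51003149  58.6145206 ] [-1.79968915e+02 -1.20580646e-02  1.14844905e+02] [ 8.13626817e-02  4.40214411e-01  1.92815560e+00  1.48008057e-05
  7.73804471e-01 -3.52273364e-01] 91.81428562834228
lid n 1892 z 75.5 circ 450.0 -86.2 r77.9 rect [450.6 -86.1] [ 87.9 131.7] ang 24.8
lid n 930 z 75.3 circ 453.2 -88.3 r76.8 rect [452.3 -88.2] [ 90.8 131.5] ang 24.9
Lsm n 301 z 16.1 circ 441.6 110.2 r47.5 rect [450.2 103.2] [92.9 70.2] ang 51.2
```

View pics/a3.png

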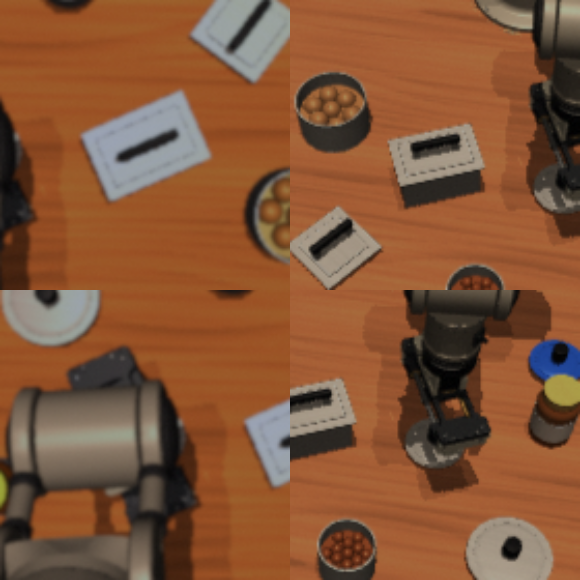

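The oblong lid is seated flat and centred (pixel (146,146) in the first crop). The gripper straddles the small steel lid (bottom right crop, (432,440)). Down and grip.

>>> servo_tool(angular=[[0, 0, 0], [0, 0, 0], [0, 0, 0], [0, 0, 0], [0, 0, 0], [0, 0, 0], [0, 0, 0], [0, 0, 0], [0, 0, 0], [0, 0, 0]], slide=[[0, 0, -15], [0, 0, -28], [0, 0, -35], [0, 0, -37], [0, 0, -37], [0, 0, -37], [0, 0, -37], [0, 0, -37], [0, 0, -37], [0, 0, -37]], grip=[0.5, 0, -0.5, -1, -1, -1, -1, -1, -1, -1])

```text
time: 10.25
tool_pos: [440.5, 111.7, 23.4]
tcp_rot: [3.141, 0.0, 2.003]
contact_force: [-0.3, -0.6, -0.5]
grip_width: 29.4
```

>>> servo_tool(angular=[[0, 0, 0], [0, 0, 0], [0, 0, 0], [0, 0, 0], [0, 0, 0]], slide=[[0, 0, 0], [0, 0, 0], [0, 0, 0], [0, 0, 0], [0, 0, 0]], grip=[-1, -1, -1, -1, -1])

```text
time: 10.67
tool_pos: [440.4, 111.7, 23.3]
tcp_rot: [3.141, 0.0, 2.003]
contact_force: [-0.7, -0.4, 5.5]
grip_width: 25.1
```

>>> servo_tool(angular=[[0, 0, 0], [0, 0, 0], [0, 0, 0], [0, 0, 0], [0, 0, 0], [0, 0, 0], [0, 0, 0], [0, 0, 0], [0, 0, 0], [0, 0, 0]], slide=[[0, 0, 5], [0, 0, 18], [0, 0, 38], [3, -1, 60], [11, -5, 80], [24, -11, 96], [42, -19, 105], [63, -28, 107], [86, -38, 107], [109, -49, 107]], grip=[-1, -1, -1, -1, -1, -1, -1, -1, -1, -1])

```text
time: 11.5
tool_pos: [550.0, 62.4, 130.4]
tcp_rot: [3.141, -0.0, 2.003]
contact_force: [-0.4, 0.3, -1.7]
grip_width: 25.1
```

>>> servo_tool(angular=[[0, 0, 0], [0, 0, 0], [0, 0, 0], [0, 0, 0], [0, 0, 0], [0, 0, 0], [0, 0, 0], [0, 0, 0], [0, 0, 0], [0, 0, 0]], slide=[[23, -10, 0], [46, -20, 0], [67, -30, 0], [85, -38, 0], [100, -44, -3], [110, -49, -8], [116, -52, -14], [117.2, -52.2, -18], [117.2, -52.2, -20], [117.2, -52.2, -20]], grip=[-1, -1, -1, -1, -1, -1, -1, -1, -1, -1])

```text
time: 12.33
tool_pos: [665.4, 11.0, 109.1]
tcp_rot: [-3.14, -0.001, 2.003]
contact_force: [-0.4, 0.7, -0.7]
grip_width: 25.1
```

```bash
python3 - <<'E'
from m import *
o=bot.get_obs(); print(o['time'],o['tool_pos'],np.degrees(o['tcp_rot']),o['joint_positions'],o['grip_width'])
c=cap('top');s=cap('scene')
cv2.imwrite('pics/a4.png',np.vstack([np.hstack([cv2.resize(k['img'][v-70:v+70,u-70:u+70],(400,400)) for k in (c,s) for u,v in [map(int,w2p(k,X))]]) for X in ([640,10,90],)]))
meas(s,'Lsm',[666,10],88,110,60)
E
```

```text
12.3333 [665.39812304  10.95161711 109.07763434] [-1.79887104e+02 -7.59887067e-02  1.14756297e+02] [-9.86698084e-02  6.99771232e-01  1.24803194e+00  1.57333645e-04
  1.19616013e+00 -5.30807758e-01] 25.087883404541344
Lsm n 141 z 102.2 circ 678.7 -15.6 r36.4 rect [681.9 -21. ] [72.5 24.2] ang 30.8
```

View pics/a4.png

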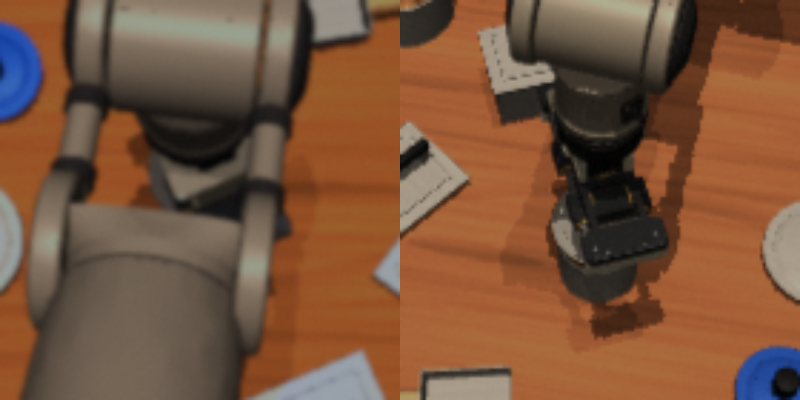

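The small lid is level over the small tub (right crop, about (598,240)). Lowering.

>>> servo_tool(angular=[[0, 0, 0], [0, 0, 0], [0, 0, 0], [0, 0, 0], [0, 0, 0], [0, 0, 0], [0, 0, 0], [0, 0, 0], [0, 0, 0], [0, 0, 0]], slide=[[0, 0, -8], [0, 0, -15], [0, 0, -20], [0, 0, -24], [0, 0, -26.5], [0, 0, -28], [0, 0, -29], [0, 0, -29.5], [0, 0, -29.5], [0, 0, -29.5]], grip=[-1, -1, -1, -1, -1, -1, -1, -1, -1, -1])

```text
time: 13.27
tool_pos: [666.6, 10.5, 81.3]
tcp_rot: [3.141, 0.0, 2.003]
contact_force: [-3.4, 1.1, 5.4]
grip_width: 25.3
```

>>> servo_tool(angular=[[0, 0, 0], [0, 0, 0], [0, 0, 0], [0, 0, 0], [0, 0, 0], [0, 0, 0], [0, 0, 0], [0, 0, 0], [0, 0, 0], [0, 0, 0]], slide=[[0, 0, 0], [0, 0, 0], [0, 0, 0], [0, 0, 0], [0, 0, 0], [0, 0, 0], [0, 0, 10], [0, 0, 25], [0, 0, 45], [0, 0, 60]], grip=[-0.35, -0.2, 0, 1, 1, 1, 1, 1, 1, 1])

```text
time: 14.1
tool_pos: [666.9, 10.5, 142.6]
tcp_rot: [3.14, 0.001, 2.003]
contact_force: [0.2, -0.7, 0.2]
grip_width: 85.3
```

>>> servo_tool(angular=[[0, 0, 0], [0, 0, 0], [0, 0, 0], [0, 0, 0], [0, 0, 0], [0, 0, 0], [0, 0, 0], [0, 0, 0], [0, 0, 0], [0, 0, 0]], slide=[[-4, 18, 0], [-11, 48, 0], [-18, 82, 0], [-25, 116, 0], [-33, 150, 0], [-41, 185, -10], [-47, 212, -30], [-50, 226, -55], [-50.5, 229.5, -75], [-50.5, 229.5, -85]], grip=[1, 1, 1, 1, 1, 1, 1, 1, 1, 1])

```text
time: 14.93
tool_pos: [614.3, 241.5, 53.5]
tcp_rot: [-3.139, -0.001, 2.005]
contact_force: [-0.4, -0.9, -0.5]
grip_width: 91.7
```

```bash
python3 - <<'E'
from m import *
o=bot.get_obs(); print(o['time'],o['tool_pos'],np.degrees(o['tcp_rot']),o['joint_positions'],o['grip_width'])
c=cap('top');s=cap('scene')
cv2.imwrite('pics/a5.png',np.vstack([np.hstack([cv2.resize(k['img'][v-70:v+70,u-70:u+70],(290,290)) for k in (c,s) for u,v in [map(int,w2p(k,X))]]) for X in ([640,10,90],[610,240,30])]))
for k in (c,s):
  meas(k,'lid',[666,10],68,85,70)
  meas(k,'jar',[377,290],90,125,70)
E
```

```text
14.9333 [614.29620048 241.4802639   53.47393936] [-1.79825566e+02 -4.15130263e-02  1.14879675e+02] [ 2.58448827e-01  7.49933057e-01  1.31749931e+00  2.05478551e-04
  1.07728454e+00 -1.75882150e-01] 91.74977864887377
lid n 985 z 75.1 circ 666.2 11.5 r46.7 rect [666.5  11.5] [91.4 92.2] ang 47.1Traceback (most recent call last):
  File "<stdin>", line 7, in <module>
  File "m.py", line 10, in meas
    k=1+np.argmax(st[1:,4]); q=W[(l==k)]
        ~~~~~~~~~^^^^^^^^^^
    return _wrapfunc(a, 'argmax', axis=axis, out=out, **kwds)
    return bound(*args, **kwds)
ValueError: attempt to get argmax of an empty sequence
```

View pics/a5.png

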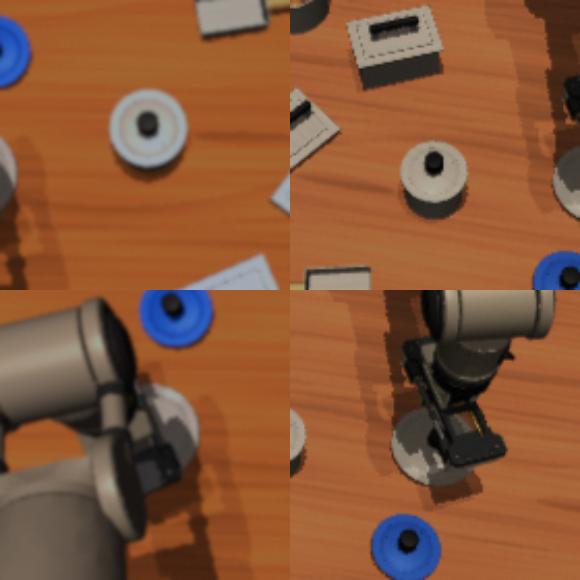

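The small lid is seated flat and centred ((148,128) in the first crop). The jar is hidden by the arm in the top view, so I'll check it later. The gripper straddles the big steel lid (bottom right crop, (440,440)). Commanded z is 55.5, so down 32.5.

>>> servo_tool(angular=[[0, 0, 0], [0, 0, 0], [0, 0, 0], [0, 0, 0], [0, 0, 0], [0, 0, 0], [0, 0, 0], [0, 0, 0], [0, 0, 0], [0, 0, 0]], slide=[[0, 0, -15], [0, 0, -26], [0, 0, -31], [0, 0, -32.5], [0, 0, -32.5], [0, 0, -32.5], [0, 0, -32.5], [0, 0, -32.5], [0, 0, -32.5], [0, 0, -32.5]], grip=[0.5, 0, -0.5, -1, -1, -1, -1, -1, -1, -1])

```text
time: 15.87
tool_pos: [616.1, 240.1, 23.3]
tcp_rot: [3.141, 0.0, 2.003]
contact_force: [0.1, 0.3, 1.0]
grip_width: 29.6
```

>>> servo_tool(angular=[[0, 0, 0], [0, 0, 0], [0, 0, 0], [0, 0, 0], [0, 0, 0]], slide=[[0, 0, 0], [0, 0, 0], [0, 0, 0], [0, 0, 0], [0, 0, 0]], grip=[-1, -1, -1, -1, -1])

```text
time: 16.28
tool_pos: [616.1, 240.1, 23.2]
tcp_rot: [3.141, 0.0, 2.003]
contact_force: [-0.2, -0.1, 2.6]
grip_width: 25.1
```

>>> servo_tool(angular=[[0, 0, 0], [0, 0, 0], [0, 0, 0], [0, 0, 0], [0, 0, 0], [0, 0, 0], [0, 0, 0], [0, 0, 0], [0, 0, 0], [0, 0, 0]], slide=[[0, 0, 5], [0, 0, 20], [0, 0, 42], [-2, -4, 67], [-6, -13, 92], [-13, -27, 113], [-21, -45, 128], [-31, -65, 136], [-41, -87, 140], [-52, -109, 140]], grip=[-1, -1, -1, -1, -1, -1, -1, -1, -1, -1])

```text
time: 17.12
tool_pos: [563.9, 130.3, 164.2]
tcp_rot: [3.14, 0.001, 2.003]
contact_force: [1.1, -1.2, -2.0]
grip_width: 25.4
```

>>> servo_tool(angular=[[0, 0, 0], [0, 0, 0], [0, 0, 0], [0, 0, 0], [0, 0, 0], [0, 0, 0], [0, 0, 0], [0, 0, 0], [0, 0, 0], [0, 0, 0]], slide=[[-11, -23, 0], [-22, -46, 0], [-33, -69, 0], [-44, -92, 0], [-55, -115, 0], [-66, -138, 0], [-77, -161, 0], [-88, -184, 0], [-99, -207, 0], [-110, -230, 0]], grip=[-1, -1, -1, -1, -1, -1, -1, -1, -1, -1])

```text
time: 17.95
tool_pos: [453.1, -99.9, 163.0]
tcp_rot: [-3.141, -0.0, 2.003]
contact_force: [-0.1, -0.5, -2.5]
grip_width: 25.4
```

>>> servo_tool(angular=[[0, 0, 0], [0, 0, 0], [0, 0, 0], [0, 0, 0], [0, 0, 0], [0, 0, 0], [0, 0, 0], [0, 0, 0], [0, 0, 0], [0, 0, 0]], slide=[[-11, -23, 0], [-22, -46, 0], [-33, -69, 0], [-44, -92, 0], [-54, -114, -3], [-64, -134, -9], [-72, -151, -18], [-78.5, -164, -29], [-82.4, -172, -40], [-83.4, -175, -48]], grip=[-1, -1, -1, -1, -1, -1, -1, -1, -1, -1])

```text
time: 18.78
tool_pos: [369.7, -274.9, 114.2]
tcp_rot: [-3.141, -0.001, 2.001]
contact_force: [-0.3, 0.1, -2.7]
grip_width: 25.3
```

```bash
python3 - <<'E'
from m import *
o=bot.get_obs(); print(o['time'],o['tool_pos'],np.degrees(o['tcp_rot']),o['joint_positions'],o['grip_width'])
c=cap('top');s=cap('scene')
cv2.imwrite('pics/a6.png',np.vstack([np.hstack([cv2.resize(k['img'][v-70:v+70,u-70:u+70],(400,400)) for k in (c,s) for u,v in [map(int,w2p(k,X))]]) for X in ([370,-270,90],)]))
meas(c,'jar',[377,290],90,125,70)
meas(s,'jar',[377,290],90,125,70)
E
```

```text
18.7833 [ 369.6637164  -274.86535588  114.23996867] [-1.79973513e+02 -3.99049773e-02  1.14643305e+02] [-8.05839189e-01  3.59748702e-01  1.85242931e+00 -2.59090028e-04
  9.30224365e-01 -1.23579123e+00] 25.32774458196993
jar n 519 z 109.5 circ 376.4 291.2 r30.0 rect [377.1 291. ] [56.8 59.3] ang 1.7
jar n 284 z 108.9 circ 379.3 290.4 r31.5 rect [379.2 289.3] [58.3 58.6] ang 89.2
```

View pics/a6.png

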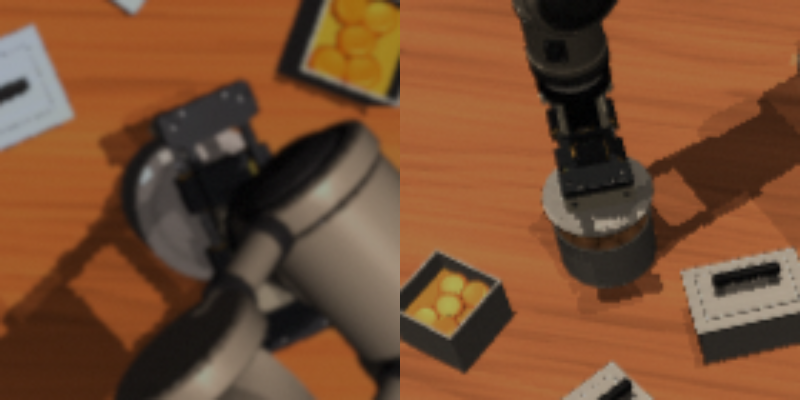

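The big lid is level over the big tub (right crop, about (600,205)) and the jar has not moved. Lowering.

>>> servo_tool(angular=[[0, 0, 0], [0, 0, 0], [0, 0, 0], [0, 0, 0], [0, 0, 0], [0, 0, 0], [0, 0, 0], [0, 0, 0], [0, 0, 0], [0, 0, 0]], slide=[[0, 0, -9], [0, 0, -18], [0, 0, -24], [0, 0, -28], [0, 0, -31], [0, 0, -33], [0, 0, -34], [0, 0, -34.5], [0, 0, -34.5], [0, 0, -34.5]], grip=[-1, -1, -1, -1, -1, -1, -1, -1, -1, -1])

```text
time: 19.72
tool_pos: [370.7, -273.8, 81.2]
tcp_rot: [3.141, 0.0, 2.003]
contact_force: [-1.7, 2.5, 5.4]
grip_width: 25.4
```

>>> servo_tool(angular=[[0, 0, 0], [0, 0, 0], [0, 0, 0], [0, 0, 0], [0, 0, 0], [0, 0, 0], [0, 0, 0], [0, 0, 0], [0, 0, 0], [0, 0, 0]], slide=[[0, 0, 0], [0, 0, 0], [0, 0, 0], [0, 0, 0], [0, 0, 0], [0, 0, 0], [0, 0, 10], [0, 0, 25], [0, 0, 45], [0, 0, 60]], grip=[-0.35, -0.2, 0, 1, 1, 1, 1, 1, 1, 1])

```text
time: 20.55
tool_pos: [370.7, -274.1, 141.6]
tcp_rot: [3.141, 0.0, 2.003]
contact_force: [0.5, -0.7, 0.3]
grip_width: 85.3
```

>>> servo_tool(angular=[[0, 0, 2], [0, 0, 6], [0, 0, 10], [0, 0, 14], [0, 0, 18], [0, 0, 22], [0, 0, 26], [0, 0, 29], [0, 0, 29.6], [0, 0, 29.6]], slide=[[18, 5, 0], [50, 13, 0], [84, 22, 0], [118, 30, 0], [152, 39, 0], [186, 48, -10], [214, 55, -30], [229, 59, -55], [232.9, 59.6, -75], [232.9, 59.6, -85]], grip=[1, 1, 1, 1, 1, 1, 1, 1, 1, 1])

```text
time: 21.38
tool_pos: [603.2, -213.0, 52.0]
tcp_rot: [-3.141, -0.004, 2.521]
contact_force: [-1.7, 0.4, -0.4]
grip_width: 92.0
```

```bash
python3 - <<'E'
from m import *
o=bot.get_obs(); print(o['time'],o['tool_pos'],np.degrees(o['tcp_rot']),o['joint_positions'],o['grip_width'])
c=cap('top');s=cap('scene')
cv2.imwrite('pics/a7.png',np.vstack([np.hstack([cv2.resize(k['img'][v-70:v+70,u-70:u+70],(290,290)) for k in (c,s) for u,v in [map(int,w2p(k,X))]]) for X in ([370,-274,90],[600,-214,30])]))
meas(s,'lid',[370,-274],68,85,90)
meas(c,'lid',[370,-274],68,85,90)
E
```

```text
21.3833 [ 603.15920246 -212.97450356   51.9981617 ] [-179.97071513   -0.24264473  144.44672441] [-4.59245387e-01  7.19496307e-01  1.38635852e+00  2.03562772e-04
  1.03999990e+00 -1.40962450e+00] 91.97494794265994
lid n 97 z 73.1 circ 370.7 -232.6 r43.4 rect [ 369.8 -223.6] [86.6 22.8] ang 6.1
lid n 672 z 75.0 circ 366.9 -290.9 r58.5 rect [ 363.  -311.2] [ 45.9 116.9] ang 79.2
```

View pics/a7.png

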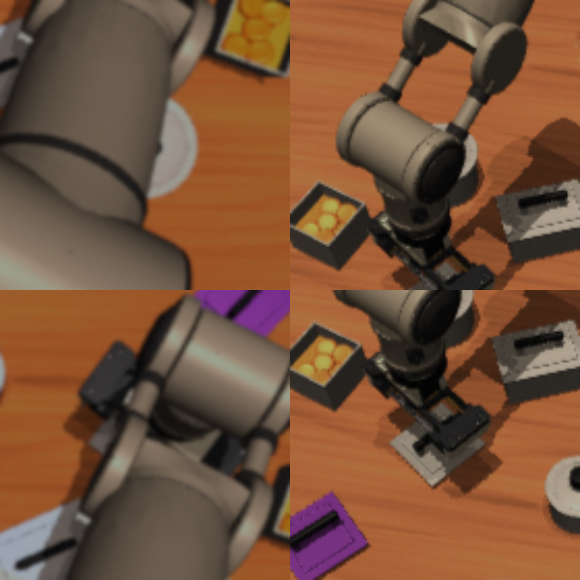

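The big lid is mostly hidden by the arm; its visible part is at rim height. The gripper straddles the square steel lid's bar (bottom right crop, (430,440)), and the purple lid is clear. Down and grip.

>>> servo_tool(angular=[[0, 0, 0], [0, 0, 0], [0, 0, 0], [0, 0, 0], [0, 0, 0], [0, 0, 0], [0, 0, 0], [0, 0, 0], [0, 0, 0], [0, 0, 0]], slide=[[0, 0, -15], [0, 0, -26], [0, 0, -31], [0, 0, -32.5], [0, 0, -32.5], [0, 0, -32.5], [0, 0, -32.5], [0, 0, -32.5], [0, 0, -32.5], [0, 0, -32.5]], grip=[0.5, 0, -0.5, -1, -1, -1, -1, -1, -1, -1])

```text
time: 22.32
tool_pos: [603.6, -214.4, 23.4]
tcp_rot: [3.141, 0.0, 2.519]
contact_force: [-0.0, -0.2, -0.0]
grip_width: 29.9
```

>>> servo_tool(angular=[[0, 0, 0], [0, 0, 0], [0, 0, 0], [0, 0, 0], [0, 0, 0], [0, 0, 0], [0, 0, 0]], slide=[[0, 0, 0], [0, 0, 0], [0, 0, 0], [0, 0, 0], [0, 0, 0], [0, 0, 0], [0, 0, 0]], grip=[-1, -1, -1, -1, -1, -1, -1])

```text
time: 22.9
tool_pos: [603.5, -214.4, 23.0]
tcp_rot: [3.142, 0.0, 2.519]
contact_force: [-1.5, -1.5, 0.9]
grip_width: 12.0
```

>>> servo_tool(angular=[[0, 0, 0], [0, 0, 0], [0, 0, 0], [0, 0, 0], [0, 0, 0], [0, 0, 1], [0, 0, 3], [0, 0, 5], [0, 0, 7], [0, 0, 9]], slide=[[0, 0, 5], [0, 0, 18], [0, 0, 38], [-1, -3, 60], [-5, -10, 80], [-10, -21, 94], [-17, -37, 102], [-25, -55, 105], [-34, -74, 105], [-43, -94, 105]], grip=[-1, -1, -1, -1, -1, -1, -1, -1, -1, -1])

```text
time: 23.73
tool_pos: [560.2, -308.9, 128.7]
tcp_rot: [3.141, 0.0, 2.679]
contact_force: [0.8, -0.8, -0.9]
grip_width: 11.5
```

>>> servo_tool(angular=[[0, 0, 2], [0, 0, 4], [0, 0, 6], [0, 0, 7], [0, 0, 7.5], [0, 0, 7.5], [0, 0, 7.5], [0, 0, 7.5], [0, 0, 7.5], [0, 0, 7.5]], slide=[[-9, -20, 0], [-18, -40, 0], [-27, -59, 0], [-35, -76, 0], [-42, -90, -3], [-47, -101, -8], [-49.9, -106.5, -13], [-49.9, -107.1, -16], [-49.9, -107.1, -18], [-49.9, -107.1, -18]], grip=[-1, -1, -1, -1, -1, -1, -1, -1, -1, -1])

```text
time: 24.57
tool_pos: [510.8, -414.3, 109.2]
tcp_rot: [3.14, -0.001, 2.808]
contact_force: [-0.0, -0.7, -1.8]
grip_width: 11.4
```

```bash
python3 - <<'E'
from m import *
o=bot.get_obs(); print(o['time'],o['tool_pos'],np.degrees(o['tcp_rot']),o['joint_positions'],o['grip_width'])
c=cap('top');s=cap('scene')
cv2.imwrite('pics/a8.png',np.vstack([np.hstack([cv2.resize(k['img'][v-70:v+70,u-70:u+70],(400,400)) for k in (c,s) for u,v in [map(int,w2p(k,X))]]) for X in ([500,-410,90],)]))
E
```

```text
24.5667 [ 510.80857408 -414.33886556  109.21297441] [ 1.79933870e+02 -7.55391512e-02  1.60874299e+02] [-7.98134496e-01  6.85494001e-01  1.27569643e+00  4.77168514e-04
  1.18209795e+00 -2.03530482e+00] 11.400562480832328
```

View pics/a8.png

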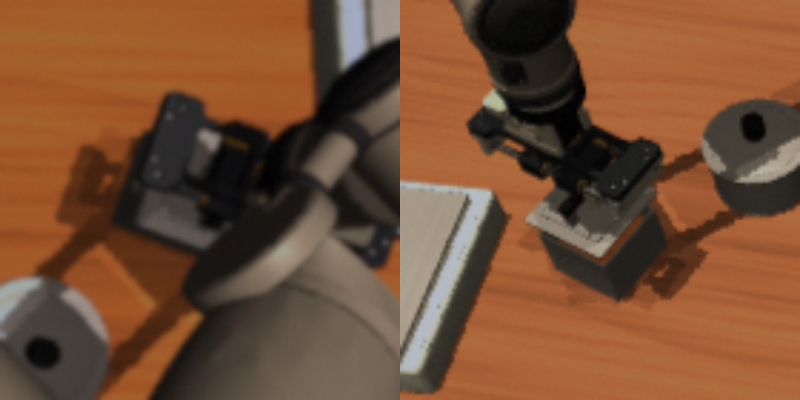

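```bash
python3 - <<'E'
from m import *
c=cap('top');W=cloud(c); m=(W[...,1]<-470)&(W[...,1]>-560)&(W[...,0]>430)&(W[...,0]<700)&(c['range_z']>0)
q=W[m&(W[...,2]<140)]; print(np.percentile(q[:,2],[5,50,95,99.5]), q[q[:,2]>25][:,1].max())
E
```

```text
[-3.59237353  0.5997183  54.34105356 57.18130888] -537.527244916535
```

>>> servo_tool(angular=[[0, 0, 0], [0, 0, 0], [0, 0, 0], [0, 0, 0]], slide=[[0, 0, -3], [0, 0, -8], [0, 0, -10], [0, 0, -10]], grip=[-1, -1, -1, -1])

```text
time: 25.05
tool_pos: [510.3, -415.0, 99.1]
tcp_rot: [3.141, -0.001, 2.807]
contact_force: [-0.1, -0.1, -1.5]
grip_width: 11.8
```

The slab is only about 57 mm high and starts at y = -537, so it is clear. Lowering (commanded z is 100).

>>> servo_tool(angular=[[0, 0, 0], [0, 0, 0], [0, 0, 0], [0, 0, 0], [0, 0, 0], [0, 0, 0], [0, 0, 0], [0, 0, 0]], slide=[[0, 0, -5], [0, 0, -10], [0, 0, -14], [0, 0, -17], [0, 0, -18.5], [0, 0, -19.5], [0, 0, -19.5], [0, 0, -19.5]], grip=[-1, -1, -1, -1, -1, -1, -1, -1])

```text
time: 25.72
tool_pos: [510.7, -415.5, 81.1]
tcp_rot: [-3.141, 0.0, 2.807]
contact_force: [-2.2, 1.1, 3.5]
grip_width: 11.6
```

>>> servo_tool(angular=[[0, 0, 0], [0, 0, 0], [0, 0, 0], [0, 0, 0], [0, 0, 0], [0, 0, 0], [0, 0, 10], [0, 0, 0], [0, 0, 0], [0, 0, 0]], slide=[[0, 0, 0], [0, 0, 0], [0, 0, 0], [0, 0, 0], [0, 0, 0], [0, 0, 0], [0, 0, 10], [0, 0, 30], [0, 0, 60], [0, 0, 95]], grip=[-0.9, -0.7, 0, 0.5, 0.5, 0.5, 0.5, 0.5, 0.5, 0.5])

```text
time: 26.55
tool_pos: [509.8, -414.7, 174.6]
tcp_rot: [3.14, -0.004, 2.807]
contact_force: [0.9, -0.1, 0.8]
grip_width: 62.6
```

>>> servo_tool(angular=[[0, 0, 0], [0, 0, 0], [0, 0, 0], [0, 0, 0], [0, 0, 0], [0, 0, 0], [0, 0, 0], [0, 0, 0], [0, 0, 0], [0, 0, 0]], slide=[[0, 10, 20], [-2, 35, 45], [-5, 70, 60], [-8, 105, 70], [-11, 140, 70], [-14, 175, 70], [-17, 210, 70], [-20, 245, 70], [-23, 280, 70], [-26, 315, 70]], grip=[0.5, 0.5, 0.5, 0.5, 0.5, 0.5, 0.5, 0.5, 0.5, 0.5])

```text
time: 27.38
tool_pos: [484.2, -98.9, 245.7]
tcp_rot: [3.141, 0.001, 2.807]
contact_force: [1.2, -0.1, -0.5]
grip_width: 68.6
```

>>> servo_tool(angular=[[0, 0, 0], [0, 0, 0], [0, 0, 0], [0, 0, 0], [0, 0, 0], [0, 0, 0], [0, 0, 0], [0, 0, 0], [0, 0, 0], [0, 0, 0]], slide=[[0, 35, 0], [0, 70, 0], [0, 105, 0], [0, 140, 0], [0, 175, 0], [0, 210, 0], [0, 245, 0], [0, 280, 0], [0, 315, 0], [0, 350, 0]], grip=[0.5, 0.5, 0.5, 0.5, 0.5, 0.5, 0.5, 0.5, 0.5, 0.5])

```text
time: 28.22
tool_pos: [484.3, 251.3, 245.7]
tcp_rot: [3.141, 0.0, 2.807]
contact_force: [0.5, -1.1, -0.5]
grip_width: 69.2
```

>>> servo_tool(angular=[[0, 0, 0], [0, 0, 0], [0, 0, 0], [0, 0, 0], [0, 0, 0], [0, 0, 0], [0, 0, 0], [0, 0, 0], [0, 0, 0], [0, 0, 0]], slide=[[-30, 25, 0], [-60, 50, 0], [-90, 75, 0], [-120, 100, 0], [-150, 125, 0], [-180, 150, 0], [-210, 175, 0], [-230, 190, 0], [-240, 200, 0], [-240, 200, 0]], grip=[0.5, 0.5, 0.5, 0.5, 0.5, 0.5, 0.5, 0.5, 0.5, 0.5])

```text
time: 29.05
tool_pos: [242.3, 451.2, 245.6]
tcp_rot: [3.141, -0.001, 2.811]
contact_force: [-1.2, -0.7, 0.1]
grip_width: 68.4
```

```bash
python3 - <<'E'
from m import *
o=bot.get_obs(); print(o['time'],o['tool_pos'],np.degrees(o['tcp_rot']),o['contact_force'],np.abs(o['dq']).max())
c=cap('top');s=cap('scene')
for nm,k in (('top',c),('scene',s)):
  print(nm)
  cv2.imwrite(f'pics/fin_{nm}.png',k['img'])
  for n,a in [('big',[370.6,-274]),('sm',[666.5,10.5]),('sq',[510.6,-415.5]),('obl',[450.7,-87.5])]:
    q=meas(k,n,a,66,90,85)
    A=np.c_[q[:,:2]-q[:,:2].mean(0),np.ones(len(q))]; p=np.linalg.lstsq(A,q[:,2],rcond=None)[0]; print('   tilt',np.round(p[:2],4))
    if k is s:
      meas(k,n+' tubwall',a,20,60,85)
  meas(k,'jar',[377,290],90,125,70)
E
```

```text
29.05 [242.27319737 451.1891046  245.6165428 ] [ 1.79954228e+02 -3.96880405e-02  1.61052065e+02] [-1.20351851 -0.69793233  0.06615302] 0.058782819500790486
top
big n 1983 z 75.1 circ 370.6 -272.5 r62.9 rect [ 370.3 -272.3] [124.6 123.3] ang 45.2
   tilt [0.0005 0.0012]
sm n 995 z 74.8 circ 665.9 11.9 r47.0 rect [666.5  11.6] [90.9 92.1] ang 45.4
   tilt [ 0.0031 -0.0023]
sq n 1545 z 74.9 circ 511.0 -413.6 r70.7 rect [ 510.6 -413.6] [104.5 102.7] ang 71.0
   tilt [0.0031 0.0012]
obl n 1756 z 75.0 circ 449.8 -86.8 r77.9 rect [450.6 -86.1] [ 87.9 131.7] ang 24.8
   tilt [0.0031 0.0009]
jar n 521 z 109.5 circ 375.9 291.1 r30.0 rect [377.1 291.3] [58.6 56.8] ang 89.8
scene
big n 837 z 75.1 circ 372.7 -274.0 r63.8 rect [ 372.8 -273.3] [121.9 124.7] ang 29.7
   tilt [ 0.     -0.0013]
big tubwall n 241 z 38.6 circ 378.6 -272.7 r56.0 rect [ 402.5 -263.2] [ 51.5 112. ] ang 21.6
sm n 686 z 74.5 circ 667.6 10.6 r48.6 rect [667.6   9.4] [91.7 92. ] ang 44.4
   tilt [ 0.0051 -0.0007]
sm tubwall n 127 z 36.9 circ 682.2 12.3 r38.1 rect [694.6  15. ] [28.1 76.2] ang 12.6
sq n 761 z 74.8 circ 511.2 -416.1 r70.1 rect [ 512.4 -415.9] [105.3 102.7] ang 70.8
   tilt [-0.0105  0.0011]
sq tubwall n 279 z 40.0 circ 512.9 -416.1 r62.9 rect [ 540.1 -403.4] [ 65.8 125.7] ang 24.9
obl n 839 z 74.9 circ 451.9 -88.1 r76.9 rect [453.  -87.6] [ 92.6 131.9] ang 24.9
   tilt [0.0024 0.0025]
obl tubwall n 256 z 40.1 circ 479.0 -75.9 r60.1 rect [484.9 -73.7] [ 14.1 120.1] ang 20.3
jar n 287 z 108.9 circ 379.0 289.6 r32.0 rect [379.4 289.1] [58.9 60.1] ang 80.4
```

View pics/fin_top.png

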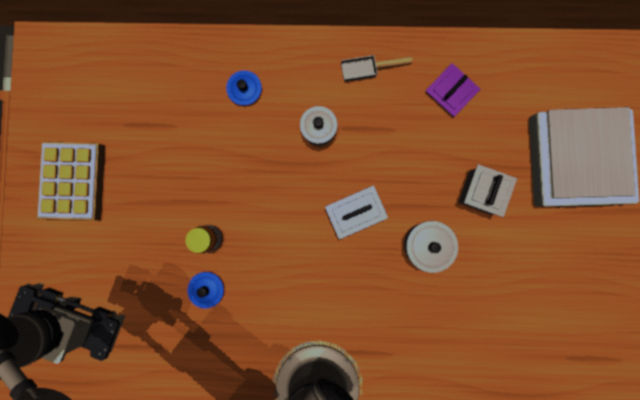

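View pics/fin_scene.png

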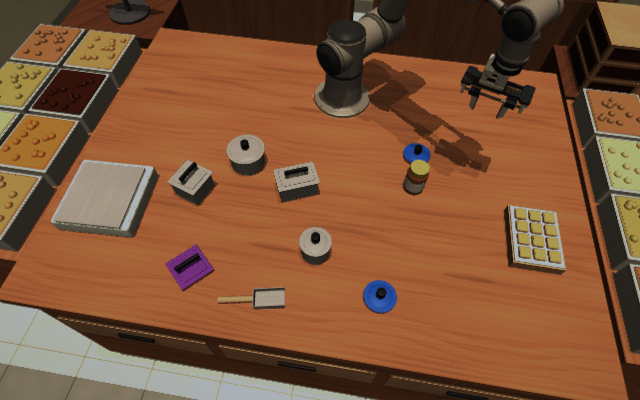

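All four lids sit flat on their tubs in the top view: (319,125), (357,212), (490,190) and (432,247). The jar (200,240) and the look-alikes are where they were, and the arm is clear. I'll hold still for two rows so the arm settles, then hand in.

>>> servo_tool(angular=[[0, 0, 0], [0, 0, 0], [0, 0, 0]], slide=[[0, 0, 0], [0, 0, 0], [0, 0, 0]], grip=[0.5, 0.5, 0.5])

```text
time: 29.4
tool_pos: [245.5, 448.9, 245.5]
tcp_rot: [3.142, 0.0, 2.806]
contact_force: [1.0, -0.0, 1.0]
grip_width: 69.0
```

```bash
python3 -c "
from plant import bot
print(bot.close_job())"
```

```text
the job is handed in; nothing more can be done
None
```

All four lids are on their own tubs, and I handed the job in at about 29 s. I set them down in the order oblong, small round, big round, square.

- **Fit:** In the last pictures, both cameras put every lid centre within about 3 mm of where its tub stood at the start. The plate tops read about 75 mm; the ideal is 74, and the same small bias showed on the counter.
- **Tilt:** The fitted tilt is at most 0.01 rad.
- **Surroundings:** The jar reads within about 1 mm of its start, the look-alikes look undisturbed in the pictures, and the arm stands clear.
- **Tubs not measured directly:** With the lids on, I could only see that the tub walls still line up under them.
- **One slip:** On the oblong lid I started lifting before the fingers had shut, so I went back down and gripped again. Nothing was disturbed.

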